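Slide a primed panel out of its slot and under the hold-down strip

TASK

Without lifting it, slide the white painting panel forward out of its slot under the low shelf until it is clear of the shelf, then slide it sideways under the hold-down strip, so that it finally lies flat and square in the corner, against both the front batten and the side fence. Press on it only gently as it slides, and leave the jar, the brush pot, the steel tub and the tin where they are.

Things in the scene. Friction and masses are not known exactly. Their poses are not given: they have to be found in the camera images.
- rack: Fixed plywood painting board with wooden fittings, placed and turned differently each time. Origin at table level; x points away from the robot (roughly), y left, z up. In its frame, mm: baseboard x -180..165, y -150..185, its top, on which the panel slides, z 12. Front batten along the near edge: inner face x -160, top z 26. All point frames are parallel to it.
- slot_mouth (a point): Middle of the slot's mouth at board level: rack (15, -60, 12) mm. The low shelf lies behind it: x 15..160, y -145..25 of the rack, underside z 28, top z 40, closed by a strip at the back and a runner at each side (inner faces y -127 and 7). Open only to the front. The panel can go sideways once its centre is at rack x below -60.
- strip_edge (a point): Middle of the lower free edge of the hold-down strip: rack (-80, 120, 27) mm. The wooden strip covers rack x -160..0, y 120..176, underside z 27 (15 above the board), top z 35. The panel's left 40 mm goes under it, from the right.
- corner (a point): Corner at board level between front batten (inner face rack x -160) and side fence (inner face rack y 160, x -160..0): rack (-160, 160, 12) mm. With the panel home against both, its centre is 75 mm behind (+x) and 65 mm right (-y) of it: rack (-85, 95).
- panel: White primed wooden panel, 150 (x) by 130 (y) by 8 mm, 0.11 to 0.23 kg, loose, flat on the board. Origin: centre of its underside; axes start as the rack's. Its front 45 to 60 mm show. Too wide to grasp; it follows closed fingertips pressed on its top with 8 to 20 N and dragged. Stiff to press (about 1 mm per 15 N): feel it. Over 25 N while it slides is too hard.
- jar: Bystander: amber glass jar with a brass lid, 52 mm across, 65 mm tall, standing on the low shelf. Origin: centre of its underside.
- brush_pot: Bystander: white pot of brushes, 88 mm across, 110 mm tall (brushes to about 265 mm), left of the rack. Origin: centre of its underside.
- water_tub: Bystander: steel bowl, 110 mm across, 50 mm tall, right of the rack. Origin: centre of its underside.
- tin: Bystander: tin can, 66 mm across, 80 mm tall, left of the rack. Origin: centre of its underside.
Things that resemble listed ones, but are neither listed nor needed, are in the scene too. Of the things like the panel, leave any that is purple; of the rest the larger one is meant.

How it is judged:
By the outcome, as a careful person would: the job done as asked, in the order asked, and still so for the second after the job is handed in, with the robot touching nothing.
It also fails if it takes over 61 s, if anything falls off the work surface, if the arm or the gripper's body presses on something with over 40 N, if the wrist force passes 120 N, or if a joint passes its speed limit or range.

ROBOT

A 6-joint arm with a two-finger parallel gripper is mounted at the origin on the work surface. World frame = base frame: x ahead of the robot, y to its left, z up, the work surface at z = 0. Lengths are in m, angles in rad, forces in N, time in s.
With the tool pointing down it reaches from about 0.25 to 0.725 m from the base axis. Payload 4 kg.
Tool frame: the origin (TCP) lies at the very end of the fingers, on their centre line; the grasp point (between the pads) lies 19 mm behind it; z points along the fingers, y is the line along which they close (so a half turn about z gives the same grasp; the last joint's range is limited). The gripper opens to 85 mm and grips with 20 to 120 N. Pads are 22 mm wide; open, the fingers measure 114 mm over their backs; the gripper's body (76 mm by 85 mm) begins 54 mm behind the grasp point. The pads swing forward as they close: fully open they stand 13 mm farther back than shut.
Start: joints at [1.203, 0.241, 0.005, 1.335, 0, 1.571], TCP at [0.18, 0.467, 0.231] pointing down, gripper open.
Joint ranges: [-2.72, 2.72], [-1.05, 1.87], [-1.09, 1.28], [-1.99, 2.15], [-1.42, 1.44], [-3.14, 3.14]. Speed limits (rad/s): [2.79, 2.79, 3.14, 3.14, 3.14, 3.14].

INTERFACE

Orientations are given as a unit quaternion [x, y, z, w].
In Python, from workcell import monitor, viewer, job gives the robot as it stands.
- The arm moves only by the tool arm_command, never from a script. Its argument "increments" is a list of rows, each an object of numbers: "dx", "dy", "dz": the shift along the tool's x, y, z in cm; "wx", "wy", "wz": the turn, a rotation vector about the tool's x, y, z in rad; "grip": the finger opening in cm, from 0 to 8.54. In form: [{"dx": .., "dy": .., "dz": .., "wx": .., "wy": .., "wz": .., "grip": ..}, ...]. A call has 1 to 10 rows; each row is the pose to reach, as a shift and turn from the pose commanded when the call began, along the tool's axes at that moment; what a row does not reach only later rows make up. A row lasts 1/10 s, in which the tool goes at most 50 mm and 8.59 degrees, less where a joint would pass 70% of its speed; a pose out of reach is approached as far as the arm can. A call with a gripper value outside its range is refused whole. The fingers move at their own pace and stop on an object; the grip force is fixed at half the most. Time passes only in rows, so rows that repeat a pose let the fingers close. It gives the time, the measured TCP pose, the force, the opening and the grip force at its end, in the units of the state.
- monitor.get_obs(): the state, without advancing time (a new reading comes with each control period).
- viewer.camera(name): name is "scene" or "top"; returns (picture, depth): 400x640x3 uint8, red, green, blue; 400x640 float32, m along the optical axis (not along the pixel's ray), 0 where there is no reading.
- viewer.get_calibration(name): a dict with "fovy" (degrees; the focal length in pixels is half the picture's height over the tangent of half this angle, whatever the lens; pixels are square), "cx", "cy" (the principal point, pixels), "view" (4x4, takes a point from world to camera coordinates). Camera axes: x right, y up, looking along -z (the intrinsics and any distortion apply to the point x, -y, -z); pixel columns grow to the right and rows downward; lengths in m; the calibration is good to about 2 mm. A picture is of the moment at which its call begins. get_calibration takes no time and is no camera call.
- job.job_done(): hands the job in; it is judged then, once.
The state is a dict: "clock": time; "joint_pos": joint angles; "joint_vel": joint speeds; "tau": joint torques, N m; "eef_pos": TCP position; "tool_rot": TCP orientation; "ft_force": force on the tool from outside, world axes, zero at the start; "ft_torque": the same for the moment, N m; "grip_width": finger opening in m; "grasp_force": force on a finger pad.
Only numpy, scipy, OpenCV 4.12 (cv2) and the standard library are available. Lean on these libraries where they do the work, as an engineer would, in place of code of your own. Each camera call takes 0.05 s, during which the arm holds its last target. There are 200 camera calls.

## Working session

There is one attempt and no reset: what is moved stays moved. The work goes in short steps, Python scripts to look and compute and a tool call to move; the robot and the scene stay as the last step left them, time stands still between calls to the robot, and variables do not carry over. Pictures are saved under pics/ and viewed, at most 10 in all, crops included, and the job is handed in when it is done.

Besides the shell and the picture viewer there is one more tool, called after "Call:" by a JSON object that holds its "fn" and its "kwargs", one argument or row to a line. arm_command: Moves the arm, as the interface text tells. Its arguments: {"type":"object","properties":{"increments":{"type":"array","items":{"type":"object","properties":{"dx":{"type":"number"},"dy":{"type":"number"},"dz":{"type":"number"},"wx":{"type":"number"},"wy":{"type":"number"},"wz":{"type":"number"},"grip":{"type":"number"}}}}},"required":["increments"]}

```bash
ls; mkdir -p pics
cat > h.py <<'E'
import numpy as np, cv2
from workcell import monitor, viewer, job
def save(n,f):
    p,d=viewer.camera(n); cv2.imwrite(f'pics/{f}.png',p[:,:,::-1]); np.save(f'pics/{f}.npy',d); return p,d
def K(c): 
    f=200/np.tan(np.radians(c['fovy'])/2); return f
def unproj(c,u,v,d):
    f=K(c); pc=np.array([(u-c['cx'])/f*d,-(v-c['cy'])/f*d,-d,1]); return (np.linalg.inv(np.array(c['view']))@pc)[:3]
def onplane(c,u,v,z):
    a=np.linalg.inv(np.array(c['view'])); o=a[:3,3]; p=unproj(c,u,v,1.0); return o+(p-o)*(z-o[2])/(p[2]-o[2])
def proj(c,P):
    q=np.array(c['view'])@np.append(P,1); f=K(c); return c['cx']+f*q[0]/-q[2], c['cy']-f*q[1]/-q[2]
E
python3 - <<'E'
from h import *
for n in('top','scene'):
    save(n,n+'0'); print(n,viewer.get_calibration(n))
print(monitor.get_obs())
E
```

```text
pics
top {'fovy': 57.823727874021856, 'cx': 320.8815913609944, 'cy': 202.9078792718736, 'view': array([[-0.01918527, -0.99981324,  0.00232439,  0.05210093],
       [ 0.98296626, -0.01843688,  0.18285898, -0.58363242],
       [-0.18278197,  0.005793  ,  0.98313641, -0.81288245],
       [ 0.        ,  0.        ,  0.        ,  1.        ]])}
scene {'fovy': 47.63372518565975, 'cx': 314.6129323262704, 'cy': 199.85504477093198, 'view': array([[-0.05135044,  0.99862476,  0.01056979, -0.00895179],
       [-0.69900808, -0.0434988 ,  0.71378957,  0.36961658],
       [ 0.71326771,  0.02926504,  0.70028046, -1.44503011],
       [ 0.        ,  0.        ,  0.        ,  1.        ]])}
{'clock': 0.1, 'joint_pos': array([1.20300390e+00, 2.41356395e-01, 3.86715508e-03, 1.33521594e+00,
       1.73929431e-05, 1.57077157e+00]), 'joint_vel': array([ 0.00092963, -0.00249418,  0.00278108, -0.00058958,  0.00162623,
       -0.00106617]), 'tau': array([-6.08371574e-04, -3.73138225e+01,  2.53010345e+01,  1.08808646e-02,
       -4.56710757e-05, -1.56919299e-05]), 'eef_pos': array([0.1795689 , 0.46603322, 0.23049575]), 'tool_rot': array([ 1.82849225e-01,  9.83140504e-01, -9.36739127e-04, -1.83088896e-04]), 'ft_force': array([0.06498134, 0.51254163, 0.49082596]), 'ft_torque': array([ 0.02507209, -0.04457681,  0.01560701]), 'grasp_force': 0.0, 'grip_width': 0.0854309143094096}
```

View pics/top0.png

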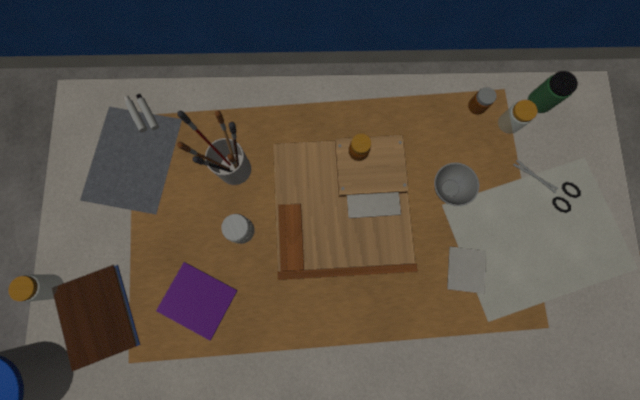

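View pics/scene0.png

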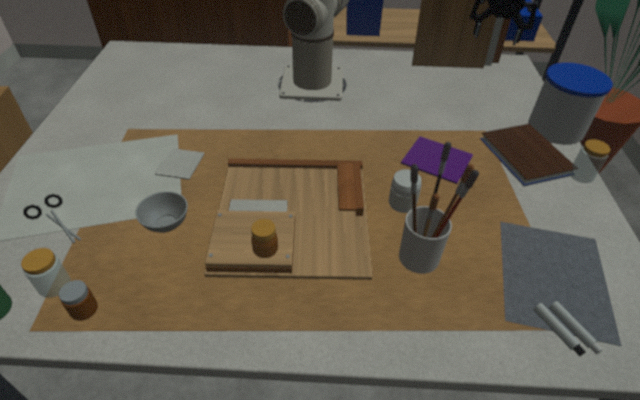

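Top view: the white panel candidates are the one in the slot (374,205), the loose white card (467,269) and the purple one (197,300). Purple is excluded. The slotted one is the larger and sits under the low shelf, so it is the one meant; I'll confirm it in an enlarged crop.

Run:
```python
from h import *
im=cv2.imread('pics/top0.png')[125:285,260:500]
im=cv2.resize(im,None,fx=3.33,fy=3.33,interpolation=cv2.INTER_CUBIC)
im=np.clip(im.astype(float)*1.7,0,255).astype('uint8')
cv2.imwrite('pics/top0c.png',im); print(im.shape)
im=cv2.imread('pics/scene0.png')[145:285,195:385]
im=cv2.resize(im,None,fx=4.2,fy=4.2,interpolation=cv2.INTER_CUBIC)
cv2.imwrite('pics/scene0c.png',np.clip(im.astype(float)*1.5,0,255).astype('uint8'))
```

```text
(533, 799, 3)
```

View pics/top0c.png

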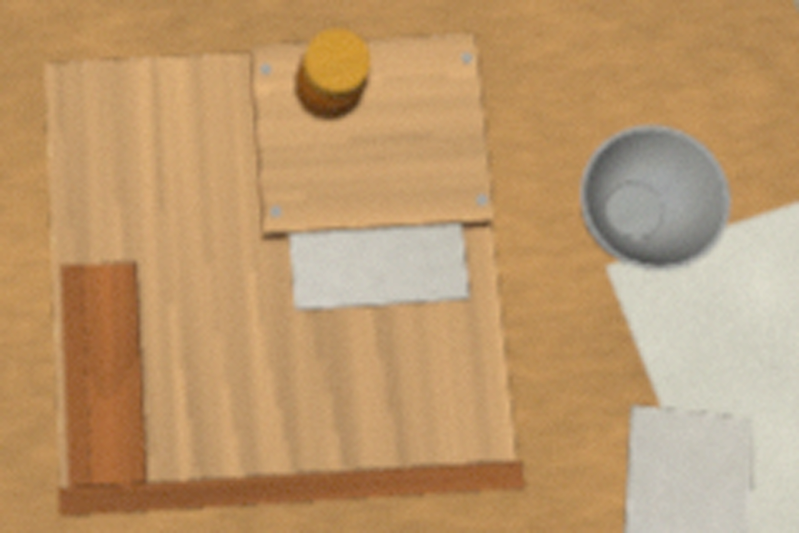

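View pics/scene0c.png

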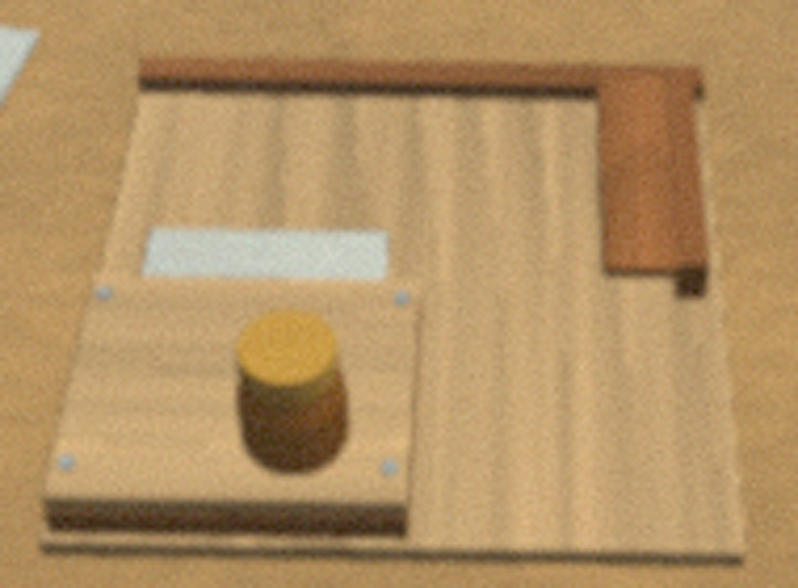

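The crops confirm it. The slotted panel's front corners are at about (349,218) and (401,214) in the top view; the other white card, at (467,269), is smaller. Next I fit the rack pose from both views.

```bash
cat > fit.py <<'E'
from h import *
from scipy.optimize import least_squares
T=[((165,185,12),(45,63)),((15,-145,40),(491,218)),((160,-145,40),(473,36)),((160,25,40),(250,48)),((15,25,40),(264,232)),
((0,176,35),(62,265)),((0,120,35),(135,262)),((-160,120,35),(146,484)),((-180,185,26),(60,514)),((-180,-150,26),(523,487)),((-160,-150,26),(522,462))]
S=[((165,185,12),(740,550)),((165,-150,12),(42,543)),((160,-145,40),(43,500)),((160,25,40),(406,500)),((0,120,35),(605,267)),((0,176,35),(705,263)),((-180,-150,26),(140,60)),((-180,185,26),(700,68))]
ct,cs=viewer.get_calibration('top'),viewer.get_calibration('scene')
tp=lambda q:np.array(q)/3.33+[260,125]
sp=lambda q:np.array(q)/4.2+[195,145]
def W(p,P):
    c,s=np.cos(p[2]),np.sin(p[2]); P=np.array(P)/1000
    return np.array([p[0]+c*P[0]-s*P[1],p[1]+s*P[0]+c*P[1],p[3]+P[2]])
def res(p,full=False):
    r=[np.array(proj(ct,W(p,P)))-tp(q) for P,q in T]+[np.array(proj(cs,W(p,P)))-sp(q) for P,q in S]
    return np.array(r) if full else np.ravel(r)
s=least_squares(res,[.5,0,0,0],loss='soft_l1'); p=s.x
print('rack',p); print(res(p,True).round(1).tolist())
def rk(w):
    c,s=np.cos(p[2]),np.sin(p[2]); d=w[:2]-p[:2]; return np.array([c*d[0]+s*d[1],-s*d[0]+c*d[1]])*1000
for q in((295,309),(468,297)): w=onplane(ct,*tp(q),.02+p[3]); print('panel T',w,rk(w))
for q in((388,230),(150,228)): w=onplane(cs,*sp(q),.02+p[3]); print('panel S',w,rk(w))
d=np.load('pics/top0.npy')
for u,v in((374,205),(330,200),(375,180),(290,235),(467,269)): print(u,v,unproj(ct,u,v,d[v,u]))
# jar lid
w=onplane(ct,*tp((336,60)),.105+p[3]);print('jar',w,rk(w))
E
python3 fit.py
```

```text
rack [ 5.91639614e-01 -2.93196473e-02  4.20373502e-02 -5.17013380e-04]
[[-0.8, 0.5], [0.8, 0.6], [0.1, -0.8], [-0.1, -0.6], [-0.3, 0.5], [-0.9, 0.7], [0.0, 0.2], [0.2, -0.0], [-0.7, 1.2], [0.4, 0.5], [-0.2, -0.4], [1.4, 0.9], [-1.4, 0.2], [-0.9, -0.2], [-0.0, 1.0], [-1.0, 0.2], [0.6, 1.5], [-0.3, -0.8], [0.2, -0.8]]
panel T [ 0.55219839 -0.0269178   0.01948299] [-39.30544497   4.05723888]
panel T [ 0.55877682 -0.15587194  0.01948299] [ -38.15211407 -125.05943078]
panel S [ 0.54995191 -0.02554687  0.01948299] [-41.49232653   5.52137358]
panel S [ 0.55646349 -0.15528494  0.01948299] [ -40.43873308 -124.37572975]
374 205 [ 0.58302258 -0.09111691  0.02001324]
330 200 [0.59938899 0.01769021 0.01145924]
375 180 [ 0.64167029 -0.09319808  0.041014  ]
290 235 [0.5108181  0.11664428 0.03563951]
467 269 [ 0.42224938 -0.31304327  0.00724824]
jar [ 0.71481202 -0.05433637  0.10448299] [122.01226112 -30.17094201]
```

```bash
cat > d.py <<'E'
import sys
from h import *
from scipy.spatial.transform import Rotation as R
p=[.5916,-.0293,.0420]
def rep(rx,ry,z):
    o=monitor.get_obs(); t=R.from_quat(o['tool_rot']); c,s=np.cos(p[2]),np.sin(p[2]); e=o['eef_pos']; d=e[:2]-p[:2]
    print('t',round(o['clock'],2),'tcp',e.round(4),'rack',(1000*np.array([c*d[0]+s*d[1],-s*d[0]+c*d[1]])).round(1),'F',o['ft_force'].round(1),'w',round(o['grip_width'],3))
    g=np.array([p[0]+c*rx-s*ry,p[1]+s*rx+c*ry,z])
    ty=np.array([-s,c,0]);tx=np.array([c,s,0]); G=R.from_matrix(np.c_[ty,tx,[0,0,-1]])
    print('d cm',(t.inv().apply(g-e)*100).round(2),'w',(t.inv()*G).as_rotvec().round(3), 'target',g.round(4))
rep(*[float(a) for a in sys.argv[1:4]])
E
python3 d.py -.014 -.060 .10
```

```text
t 0.1 tcp [0.1796 0.466  0.2305] rack [-390.9  512.2] F [0.1 0.5 0.5] w 0.085
d cm [-57.36 -37.44  13.12] w [-2.000e-03  1.000e-03  1.161e+00] target [ 0.5801 -0.0898  0.1   ]
```

Call:
{"fn": "arm_command", "kwargs": {
  "increments": [
    {"dx": -57.4,"dy": -37.4,"dz": 2,"wz": 1.161,"grip": 0},
    {"dx": -57.4,"dy": -37.4,"dz": 2,"wz": 1.161,"grip": 0},
    {"dx": -57.4,"dy": -37.4,"dz": 2,"wz": 1.161,"grip": 0},
    {"dx": -57.4,"dy": -37.4,"dz": 2,"wz": 1.161,"grip": 0},
    {"dx": -57.4,"dy": -37.4,"dz": 2,"wz": 1.161,"grip": 0},
    {"dx": -57.4,"dy": -37.4,"dz": 2,"wz": 1.161,"grip": 0},
    {"dx": -57.4,"dy": -37.4,"dz": 2,"wz": 1.161,"grip": 0},
    {"dx": -57.4,"dy": -37.4,"dz": 2,"wz": 1.161,"grip": 0},
    {"dx": -57.4,"dy": -37.4,"dz": 2,"wz": 1.161,"grip": 0},
    {"dx": -57.4,"dy": -37.4,"dz": 2,"wz": 1.161,"grip": 0}
  ]
}}

```text
validation failed for argument at $.in...
```

```bash
python3 d.py -.014 -.060 .10
```

```text
t 0.1 tcp [0.1796 0.466  0.2305] rack [-390.9  512.2] F [0.1 0.5 0.5] w 0.085
d cm [-57.36 -37.44  13.12] w [-2.000e-03  1.000e-03  1.161e+00] target [ 0.5801 -0.0898  0.1   ]
```

Call:
{"fn": "arm_command", "kwargs": {
  "increments": [
    {"dx": -5,"dy": -3.2,"dz": 0,"wx": 0,"wy": 0,"wz": 0.12,"grip": 0},
    {"dx": -10,"dy": -6.5,"dz": 0,"wx": 0,"wy": 0,"wz": 0.24,"grip": 0},
    {"dx": -20,"dy": -13,"dz": 0,"wx": 0,"wy": 0,"wz": 0.4,"grip": 0}
  ]
}}

```text
clock: 0.4
eef_pos: [0.268, 0.3437, 0.2307]
tool_rot: [0.372, 0.928, -0.001, -0.0]
ft_force: [0.1, 0.3, -0.2]
grip_width: 0.044
grasp_force: 0.0
```

```bash
python3 d.py -.014 -.060 .10
```

```text
t 0.4 tcp [0.268  0.3437 0.2307] rack [-307.6  386.3] F [ 0.1  0.3 -0.2] w 0.044
d cm [-52.5   -9.83  13.1 ] w [-0.001  0.001  0.767] target [ 0.5801 -0.0898  0.1   ]
```

Call:
{"fn": "arm_command", "kwargs": {
  "increments": [
    {"dx": -5,"dy": -0.9,"dz": 0,"wx": 0,"wy": 0,"wz": 0.1,"grip": 0},
    {"dx": -10,"dy": -1.9,"dz": 0,"wx": 0,"wy": 0,"wz": 0.2,"grip": 0},
    {"dx": -15,"dy": -2.8,"dz": 0,"wx": 0,"wy": 0,"wz": 0.3,"grip": 0},
    {"dx": -20,"dy": -3.7,"dz": 0,"wx": 0,"wy": 0,"wz": 0.4,"grip": 0},
    {"dx": -25,"dy": -4.7,"dz": 1,"wx": 0,"wy": 0,"wz": 0.5,"grip": 0},
    {"dx": -30,"dy": -5.6,"dz": 2,"wx": 0,"wy": 0,"wz": 0.6,"grip": 0},
    {"dx": -35,"dy": -6.6,"dz": 3,"wx": 0,"wy": 0,"wz": 0.7,"grip": 0},
    {"dx": -40,"dy": -7.5,"dz": 4,"wx": 0,"wy": 0,"wz": 0.767,"grip": 0},
    {"dx": -45,"dy": -8.4,"dz": 5,"wx": 0,"wy": 0,"wz": 0.767,"grip": 0},
    {"dx": -49,"dy": -9.4,"dz": 6,"wx": 0,"wy": 0,"wz": 0.767,"grip": 0}
  ]
}}

```text
clock: 1.4
eef_pos: [0.5573, -0.0577, 0.1717]
tool_rot: [0.691, 0.723, 0.0, -0.0]
ft_force: [1.1, 0.1, 1.0]
grip_width: -0.0
grasp_force: 0.0
```

```bash
python3 d.py -.014 -.060 .040
```

```text
t 1.4 tcp [ 0.5573 -0.0577  0.1717] rack [-35.4 -27. ] F [1.1 0.1 1. ] w -0.0
d cm [-3.31  2.13 13.17] w [-0.    -0.     0.004] target [ 0.5801 -0.0898  0.04  ]
```

Call:
{"fn": "arm_command", "kwargs": {
  "increments": [
    {"dx": -3.3,"dy": 2.1,"dz": 3,"wx": 0,"wy": 0,"wz": 0.004,"grip": 0},
    {"dx": -3.3,"dy": 2.1,"dz": 7,"wx": 0,"wy": 0,"wz": 0.004,"grip": 0},
    {"dx": -3.3,"dy": 2.1,"dz": 10,"wx": 0,"wy": 0,"wz": 0.004,"grip": 0},
    {"dx": -3.3,"dy": 2.1,"dz": 12,"wx": 0,"wy": 0,"wz": 0.004,"grip": 0},
    {"dx": -3.3,"dy": 2.1,"dz": 13,"wx": 0,"wy": 0,"wz": 0.004,"grip": 0},
    {"dx": -3.3,"dy": 2.1,"dz": 13.2,"wx": 0,"wy": 0,"wz": 0.004,"grip": 0},
    {"dx": -3.3,"dy": 2.1,"dz": 13.2,"wx": 0,"wy": 0,"wz": 0.004,"grip": 0}
  ]
}}

```text
clock: 2.1
eef_pos: [0.5793, -0.0878, 0.0409]
tool_rot: [0.692, 0.722, 0.0, 0.0]
ft_force: [-0.1, 0.1, 0.1]
grip_width: 0.0002
grasp_force: 0.0
```

```bash
python3 - <<'E'
from h import *
p,_=save('top','top1'); im=cv2.resize(p[125:285,260:500,::-1],None,fx=3.33,fy=3.33,interpolation=cv2.INTER_CUBIC)
q,_=save('scene','s1'); i2=cv2.resize(q[145:285,195:385,::-1],None,fx=3.33,fy=3.33,interpolation=cv2.INTER_CUBIC)
cv2.imwrite('pics/s1c.png',np.clip(i2*1.5,0,255).astype('uint8'))
E
python3 d.py -.014 -.060 .0205
```

```text
t 2.2 tcp [ 0.5801 -0.0879  0.042 ] rack [-14.  -58.1] F [ 0.3  0.  -0.4] w -0.0
d cm [-0.19 -0.01  2.15] w [0.003 0.001 0.   ] target [ 0.5801 -0.0898  0.0205]
```

View pics/s1c.png

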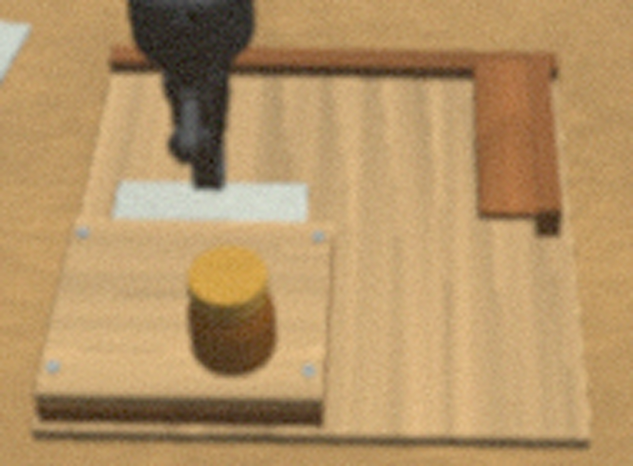

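The closed tips hang at crop (208,187), over the middle of the exposed panel strip and in front of the shelf edge. Now I lower to feel for contact.

Call:
{"fn": "arm_command", "kwargs": {
  "increments": [
    {"dx": -0.2,"dy": 0,"dz": 0.8,"wx": 0,"wy": 0,"wz": 0,"grip": 0},
    {"dx": -0.2,"dy": 0,"dz": 1.4,"wx": 0,"wy": 0,"wz": 0,"grip": 0},
    {"dx": -0.2,"dy": 0,"dz": 1.7,"wx": 0,"wy": 0,"wz": 0,"grip": 0},
    {"dx": -0.2,"dy": 0,"dz": 1.8,"wx": 0,"wy": 0,"wz": 0,"grip": 0},
    {"dx": -0.2,"dy": 0,"dz": 1.85,"wx": 0,"wy": 0,"wz": 0,"grip": 0},
    {"dx": -0.2,"dy": 0,"dz": 1.9,"wx": 0,"wy": 0,"wz": 0,"grip": 0},
    {"dx": -0.2,"dy": 0,"dz": 1.9,"wx": 0,"wy": 0,"wz": 0,"grip": 0}
  ]
}}

```text
clock: 2.9
eef_pos: [0.5791, -0.0899, 0.0215]
tool_rot: [0.692, 0.722, 0.0, 0.0]
ft_force: [-0.7, -0.3, 0.1]
grip_width: 0.0003
grasp_force: 0.0
```

Call:
{"fn": "arm_command", "kwargs": {
  "increments": [
    {"dx": 0,"dy": 0,"dz": 0.05,"wx": 0,"wy": 0,"wz": 0,"grip": 0},
    {"dx": 0,"dy": 0,"dz": 0.1,"wx": 0,"wy": 0,"wz": 0,"grip": 0},
    {"dx": 0,"dy": 0,"dz": 0.1,"wx": 0,"wy": 0,"wz": 0,"grip": 0}
  ]
}}

```text
clock: 3.2
eef_pos: [0.579, -0.0899, 0.0204]
tool_rot: [0.692, 0.722, -0.0, 0.0]
ft_force: [-0.2, -0.3, -0.1]
grip_width: -0.0
grasp_force: 0.0
```

Call:
{"fn": "arm_command", "kwargs": {
  "increments": [
    {"dx": 0,"dy": 0,"dz": 0.05,"wx": 0,"wy": 0,"wz": 0,"grip": 0},
    {"dx": 0,"dy": 0,"dz": 0.05,"wx": 0,"wy": 0,"wz": 0,"grip": 0}
  ]
}}

```text
clock: 3.4
eef_pos: [0.5791, -0.0899, 0.0201]
tool_rot: [0.692, 0.722, 0.0, 0.0]
ft_force: [-0.2, 0.2, 1.4]
grip_width: -0.0003
grasp_force: 0.6
```

Call:
{"fn": "arm_command", "kwargs": {
  "increments": [
    {"dx": 0,"dy": 0,"dz": 0.05,"wx": 0,"wy": 0,"wz": 0,"grip": 0},
    {"dx": 0,"dy": 0,"dz": 0.05,"wx": 0,"wy": 0,"wz": 0,"grip": 0}
  ]
}}

```text
clock: 3.6
eef_pos: [0.5791, -0.0899, 0.0201]
tool_rot: [0.692, 0.722, 0.0, 0.0]
ft_force: [-2.6, 0.6, 5.6]
grip_width: -0.0002
grasp_force: 2.4
```

Call:
{"fn": "arm_command", "kwargs": {
  "increments": [
    {"dx": 0,"dy": 0,"dz": 0.05,"wx": 0,"wy": 0,"wz": 0,"grip": 0},
    {"dx": 0,"dy": 0,"dz": 0.07,"wx": 0,"wy": 0,"wz": 0,"grip": 0},
    {"dx": 0,"dy": 0,"dz": 0.07,"wx": 0,"wy": 0,"wz": 0,"grip": 0}
  ]
}}

```text
clock: 3.9
eef_pos: [0.5793, -0.09, 0.0201]
tool_rot: [0.692, 0.722, 0.0, 0.001]
ft_force: [-2.8, 0.9, 9.3]
grip_width: -0.0002
grasp_force: 4.3
```

Call:
{"fn": "arm_command", "kwargs": {
  "increments": [
    {"dx": 0,"dy": 0,"dz": 0.05,"wx": 0,"wy": 0,"wz": 0,"grip": 0},
    {"dx": 0,"dy": -0.2,"dz": 0.05,"wx": 0,"wy": 0,"wz": 0,"grip": 0},
    {"dx": 0,"dy": -0.5,"dz": 0.05,"wx": 0,"wy": 0,"wz": 0,"grip": 0},
    {"dx": 0,"dy": -0.8,"dz": 0.05,"wx": 0,"wy": 0,"wz": 0,"grip": 0},
    {"dx": 0,"dy": -1.0,"dz": 0.05,"wx": 0,"wy": 0,"wz": 0,"grip": 0}
  ]
}}

```text
clock: 4.4
eef_pos: [0.5717, -0.0906, 0.0201]
tool_rot: [0.692, 0.722, 0.002, 0.002]
ft_force: [0.8, -0.2, 5.6]
grip_width: -0.0
grasp_force: 2.9
```

```bash
cat > pan.py <<'E'
from h import *
import sys
ct=viewer.get_calibration('top'); p=[.5916,-.0293,.0420]
cc,s=np.cos(p[2]),np.sin(p[2])
im,_=viewer.camera('top')
# rectify rack plane z=20mm at 2 px/mm : rack x -190..175, y 190..-155
f=lambda x,y:proj(ct,[p[0]+(cc*x-s*y)/1e3,p[1]+(s*x+cc*y)/1e3,.0195])
src=np.float32([f(170,190),f(170,-155),f(-190,-155),f(-190,190)])
H=cv2.getPerspectiveTransform(src,np.float32([(0,0),(690,0),(690,720),(0,720)]))
r=cv2.warpPerspective(im,H,(690,720),flags=cv2.INTER_CUBIC)
hsv=cv2.cvtColor(r,cv2.COLOR_RGB2HSV); m=((hsv[...,1]<60)&(hsv[...,2]>80)).astype('uint8')
m=cv2.morphologyEx(m,cv2.MORPH_OPEN,np.ones((7,7)))
n,l,st,_=cv2.connectedComponentsWithStats(m)
for i in np.argsort(-st[1:,4])[:2]+1:
    x,y,w,h,a=st[i]; pts=np.argwhere(l==i)[:,::-1].astype(np.float32); (c,(bw,bh),an)=cv2.minAreaRect(pts)
    print('blob rack x',170-(y+h)/2,170-y/2,'y',190-(x+w)/2,190-x/2,'rect c',(170-c[1]/2,190-c[0]/2),bw/2,bh/2,an)
if len(sys.argv)>1: cv2.imwrite(f'pics/{sys.argv[1]}.png',np.clip(r[:,:,::-1]*1.6,0,255).astype('uint8')[::1][60:660])
E
python3 pan.py; python3 d.py -.132 -.060 .0205
```

```text
blob rack x -190.0 170.0 y -155.0 -60.0 rect c (-9.75, -107.25) 359.5 94.5 90.0
blob rack x -46.5 19.5 y -57.0 4.5 rect c (-13.25, -26.0) 65.5 61.0 90.0
t 4.45 tcp [ 0.5714 -0.0906  0.0201] rack [-22.8 -60.4] F [2.  0.1 5.4] w -0.0
d cm [  0.04 -10.92  -0.1 ] w [0.006 0.001 0.   ] target [ 0.4622 -0.0948  0.0205]
```

Call:
{"fn": "arm_command", "kwargs": {
  "increments": [
    {"dx": 0,"dy": 0,"dz": 0.05,"wx": 0,"wy": 0,"wz": 0,"grip": 0},
    {"dx": 0,"dy": -0.2,"dz": 0.08,"wx": 0,"wy": 0,"wz": 0,"grip": 0},
    {"dx": 0,"dy": -0.5,"dz": 0.08,"wx": 0,"wy": 0,"wz": 0,"grip": 0},
    {"dx": 0,"dy": -0.8,"dz": 0.08,"wx": 0,"wy": 0,"wz": 0,"grip": 0},
    {"dx": 0,"dy": -1.1,"dz": 0.08,"wx": 0,"wy": 0,"wz": 0,"grip": 0},
    {"dx": 0,"dy": -1.4,"dz": 0.08,"wx": 0,"wy": 0,"wz": 0,"grip": 0}
  ]
}}

```text
clock: 5.05
eef_pos: [0.559, -0.0914, 0.0201]
tool_rot: [0.692, 0.722, 0.003, 0.003]
ft_force: [2.8, 0.5, 8.6]
grip_width: 0.0005
grasp_force: 4.2
```

```bash
python3 pan.py; python3 d.py -.132 -.060 .0205
```

```text
blob rack x -190.0 169.0 y -155.0 -60.0 rect c (-10.25, -107.25) 358.5 94.5 90.0
blob rack x -59.0 19.5 y -57.5 4.5 rect c (-19.5, -26.25) 78.0 61.5 90.0
t 5.1 tcp [ 0.5584 -0.0914  0.0201] rack [-35.8 -60.6] F [ 1.4 -0.1  8.2] w -0.0
d cm [ 0.06 -9.62 -0.12] w [0.008 0.001 0.   ] target [ 0.4622 -0.0948  0.0205]
```

Call:
{"fn": "arm_command", "kwargs": {
  "increments": [
    {"dx": 0,"dy": -0.3,"dz": 0.05,"wx": 0,"wy": 0,"wz": 0,"grip": 0},
    {"dx": 0,"dy": -0.7,"dz": 0.05,"wx": 0,"wy": 0,"wz": 0,"grip": 0},
    {"dx": 0,"dy": -1.1,"dz": 0.05,"wx": 0,"wy": 0,"wz": 0,"grip": 0},
    {"dx": 0,"dy": -1.5,"dz": 0.05,"wx": 0,"wy": 0,"wz": 0,"grip": 0},
    {"dx": 0,"dy": -1.9,"dz": 0.05,"wx": 0,"wy": 0,"wz": 0,"grip": 0},
    {"dx": 0,"dy": -2.3,"dz": 0.05,"wx": 0,"wy": 0,"wz": 0,"grip": 0},
    {"dx": 0,"dy": -2.7,"dz": 0.05,"wx": 0,"wy": 0,"wz": 0,"grip": 0},
    {"dx": 0,"dy": -3.1,"dz": 0.05,"wx": 0,"wy": 0,"wz": 0,"grip": 0},
    {"dx": 0,"dy": -3.5,"dz": 0.05,"wx": 0,"wy": 0,"wz": 0,"grip": 0}
  ]
}}

```text
clock: 6.0
eef_pos: [0.5249, -0.093, 0.0201]
tool_rot: [0.692, 0.722, 0.003, 0.004]
ft_force: [3.7, 0.3, 10.8]
grip_width: 0.0002
grasp_force: 5.2
```

```bash
python3 pan.py; python3 d.py -.132 -.060 .0205
```

```text
blob rack x -190.0 104.0 y -155.0 -60.0 rect c (-42.75, -107.25) 293.5 94.5 90.0
blob rack x -93.0 21.5 y -88.5 4.5 rect c (-35.5, -41.75) 114.0 92.5 90.0
t 6.05 tcp [ 0.5243 -0.093   0.0201] rack [-70.  -60.9] F [0.9 0.3 9.7] w 0.0
d cm [ 0.08 -6.2  -0.11] w [0.01  0.002 0.   ] target [ 0.4622 -0.0948  0.0205]
```

Call:
{"fn": "arm_command", "kwargs": {
  "increments": [
    {"dx": 0,"dy": -0.3,"dz": 0,"wx": 0,"wy": 0,"wz": 0,"grip": 0},
    {"dx": 0,"dy": -0.7,"dz": 0,"wx": 0,"wy": 0,"wz": 0,"grip": 0},
    {"dx": 0,"dy": -1.1,"dz": 0,"wx": 0,"wy": 0,"wz": 0,"grip": 0},
    {"dx": 0,"dy": -1.5,"dz": 0,"wx": 0,"wy": 0,"wz": 0,"grip": 0},
    {"dx": 0,"dy": -1.9,"dz": 0,"wx": 0,"wy": 0,"wz": 0,"grip": 0},
    {"dx": 0,"dy": -2.3,"dz": 0,"wx": 0,"wy": 0,"wz": 0,"grip": 0},
    {"dx": 0,"dy": -2.7,"dz": 0,"wx": 0,"wy": 0,"wz": 0,"grip": 0},
    {"dx": 0,"dy": -3.1,"dz": 0,"wx": 0,"wy": 0,"wz": 0,"grip": 0},
    {"dx": 0,"dy": -3.5,"dz": 0,"wx": 0,"wy": 0,"wz": 0,"grip": 0}
  ]
}}

```text
clock: 6.95
eef_pos: [0.4903, -0.0946, 0.02]
tool_rot: [0.692, 0.722, 0.003, 0.005]
ft_force: [3.8, -0.2, 11.8]
grip_width: -0.0002
grasp_force: 5.6
```

Call:
{"fn": "arm_command", "kwargs": {
  "increments": [
    {"dx": 0,"dy": -0.4,"dz": 0,"wx": 0,"wy": 0,"wz": 0,"grip": 0},
    {"dx": 0,"dy": -0.8,"dz": 0,"wx": 0,"wy": 0,"wz": 0,"grip": 0},
    {"dx": 0,"dy": -1.2,"dz": 0,"wx": 0,"wy": 0,"wz": 0,"grip": 0},
    {"dx": 0,"dy": -1.6,"dz": 0,"wx": 0,"wy": 0,"wz": 0,"grip": 0},
    {"dx": 0,"dy": -2.0,"dz": 0,"wx": 0,"wy": 0,"wz": 0,"grip": 0},
    {"dx": 0,"dy": -2.4,"dz": 0,"wx": 0,"wy": 0,"wz": 0,"grip": 0},
    {"dx": 0,"dy": -2.6,"dz": 0,"wx": 0,"wy": 0,"wz": 0,"grip": 0},
    {"dx": 0,"dy": -2.6,"dz": 0,"wx": 0,"wy": 0,"wz": 0,"grip": 0}
  ]
}}

```text
clock: 7.75
eef_pos: [0.4641, -0.0958, 0.02]
tool_rot: [0.692, 0.722, 0.003, 0.004]
ft_force: [2.3, 0.8, 12.9]
grip_width: 0.0001
grasp_force: 6.4
```

```bash
python3 pan.py rect1; python3 d.py -.132 -.060 .0205
```

```text
blob rack x -190.0 -3.0 y -155.0 4.5 rect c (-96.421630859375, -74.86065673828125) 187.03878784179688 158.30868530273438 89.68169403076172
blob rack x -149.5 -69.5 y -93.0 -60.0 rect c (-107.83108520507812, -74.26324462890625) 24.939973831176758 81.64069366455078 9.524667739868164
t 7.8 tcp [ 0.4641 -0.0958  0.02  ] rack [-130.2  -61.1] F [ 2.1  0.1 12.9] w 0.0
d cm [ 0.11 -0.18 -0.05] w [0.01  0.002 0.   ] target [ 0.4622 -0.0948  0.0205]
```

View pics/rect1.png

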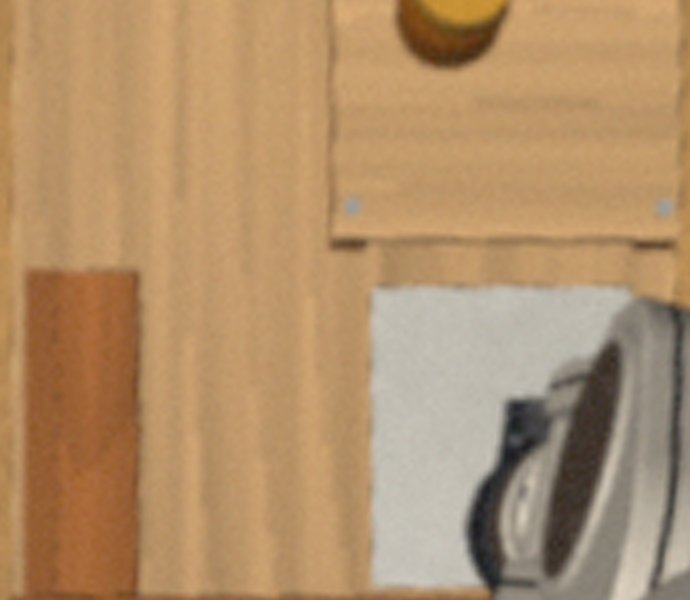

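The panel is out and square, with its rear edge at rect (500,286), about rack x -3, and its left edge at rack y about 4. It is clear of the shelf with about 7 mm to the batten. I'll lift and re-press at the panel centre for the sideways slide.

Call:
{"fn": "arm_command", "kwargs": {
  "increments": [
    {"dx": 0,"dy": 0,"dz": -0.8,"wx": 0,"wy": 0,"wz": 0,"grip": 0},
    {"dx": 0,"dy": 2.5,"dz": -1,"wx": 0,"wy": 0,"wz": 0,"grip": 0},
    {"dx": 0,"dy": 5,"dz": -1,"wx": 0.01,"wy": 0,"wz": 0,"grip": 0},
    {"dx": -0.3,"dy": 5.2,"dz": -0.8,"wx": 0.01,"wy": 0,"wz": 0,"grip": 0},
    {"dx": -0.3,"dy": 5.2,"dz": -0.5,"wx": 0.01,"wy": 0,"wz": 0,"grip": 0},
    {"dx": -0.3,"dy": 5.2,"dz": -0.5,"wx": 0.01,"wy": 0,"wz": 0,"grip": 0}
  ]
}}

```text
clock: 8.4
eef_pos: [0.509, -0.0955, 0.0208]
tool_rot: [0.692, 0.722, -0.005, -0.005]
ft_force: [-0.9, 0.4, -0.6]
grip_width: 0.0
grasp_force: 0.0
```

```bash
python3 d.py -.078 -.063 .0201
```

```text
t 8.4 tcp [ 0.509  -0.0955  0.0208] rack [-85.3 -62.7] F [-0.9  0.4 -0.6] w 0.0
d cm [-0.03  0.73  0.06] w [-0.014 -0.001 -0.   ] target [ 0.5163 -0.0955  0.0201]
```

Call:
{"fn": "arm_command", "kwargs": {
  "increments": [
    {"dx": 0,"dy": 0.4,"dz": -0.2,"wx": -0.014,"wy": 0,"wz": 0,"grip": 0},
    {"dx": 0,"dy": 0.7,"dz": -0.1,"wx": -0.014,"wy": 0,"wz": 0,"grip": 0},
    {"dx": 0,"dy": 0.7,"dz": 0.05,"wx": -0.014,"wy": 0,"wz": 0,"grip": 0},
    {"dx": 0,"dy": 0.7,"dz": 0.1,"wx": -0.014,"wy": 0,"wz": 0,"grip": 0},
    {"dx": 0,"dy": 0.7,"dz": 0.1,"wx": -0.014,"wy": 0,"wz": 0,"grip": 0}
  ]
}}

```text
clock: 8.9
eef_pos: [0.5179, -0.0954, 0.0208]
tool_rot: [0.692, 0.722, 0.001, 0.001]
ft_force: [0.8, 0.1, -0.1]
grip_width: 0.0002
grasp_force: 0.0
```

Call:
{"fn": "arm_command", "kwargs": {
  "increments": [
    {"dx": 0,"dy": -0.1,"dz": 0.06,"wx": 0,"wy": 0,"wz": 0,"grip": 0},
    {"dx": 0,"dy": -0.1,"dz": 0.12,"wx": 0,"wy": 0,"wz": 0,"grip": 0},
    {"dx": 0,"dy": -0.1,"dz": 0.18,"wx": 0,"wy": 0,"wz": 0,"grip": 0},
    {"dx": 0,"dy": -0.1,"dz": 0.18,"wx": 0,"wy": 0,"wz": 0,"grip": 0}
  ]
}}

```text
clock: 9.3
eef_pos: [0.5172, -0.0955, 0.0201]
tool_rot: [0.692, 0.722, 0.002, 0.002]
ft_force: [-3.0, -0.4, 8.0]
grip_width: -0.0004
grasp_force: 3.7
```

Call:
{"fn": "arm_command", "kwargs": {
  "increments": [
    {"dx": 0,"dy": 0,"dz": 0.06,"wx": 0,"wy": 0,"wz": 0,"grip": 0},
    {"dx": 0.3,"dy": 0,"dz": 0.06,"wx": 0,"wy": 0,"wz": 0,"grip": 0},
    {"dx": 0.6,"dy": 0,"dz": 0.06,"wx": 0,"wy": 0,"wz": 0,"grip": 0},
    {"dx": 0.9,"dy": 0,"dz": 0.06,"wx": 0,"wy": 0,"wz": 0,"grip": 0},
    {"dx": 1.3,"dy": 0,"dz": 0.06,"wx": 0,"wy": 0,"wz": 0,"grip": 0},
    {"dx": 1.7,"dy": 0,"dz": 0.06,"wx": 0,"wy": 0,"wz": 0,"grip": 0},
    {"dx": 2.1,"dy": 0,"dz": 0.06,"wx": 0,"wy": 0,"wz": 0,"grip": 0},
    {"dx": 2.5,"dy": 0,"dz": 0.06,"wx": 0,"wy": 0,"wz": 0,"grip": 0}
  ]
}}

```text
clock: 10.1
eef_pos: [0.518, -0.0715, 0.0201]
tool_rot: [0.692, 0.722, 0.002, 0.004]
ft_force: [-0.2, -2.2, 6.7]
grip_width: 0.0003
grasp_force: 3.4
```

```bash
python3 pan.py rect2; python3 d.py -.078 .09 .0201
```

```text
blob rack x -190.0 91.0 y -155.0 28.0 rect c (-49.25, -63.25) 280.5 182.5 90.0
blob rack x 33.5 39.5 y 10.5 17.0 rect c (36.75, 14.0) 5.5 6.0 90.0
t 10.15 tcp [ 0.518  -0.0709  0.0201] rack [-75.3 -38.5] F [ 0.  -0.7  7.1] w 0.0
d cm [12.85 -0.27 -0.03] w [ 0.008  0.002 -0.   ] target [0.5099 0.0573 0.0201]
```

Call:
{"fn": "arm_command", "kwargs": {
  "increments": [
    {"dx": 0.4,"dy": 0,"dz": 0.05,"wx": 0,"wy": 0,"wz": 0,"grip": 0},
    {"dx": 0.8,"dy": 0,"dz": 0.06,"wx": 0,"wy": 0,"wz": 0,"grip": 0},
    {"dx": 1.2,"dy": 0,"dz": 0.06,"wx": 0,"wy": 0,"wz": 0,"grip": 0},
    {"dx": 1.6,"dy": 0,"dz": 0.06,"wx": 0,"wy": 0,"wz": 0,"grip": 0},
    {"dx": 2.0,"dy": 0,"dz": 0.06,"wx": 0,"wy": 0,"wz": 0,"grip": 0},
    {"dx": 2.4,"dy": 0,"dz": 0.06,"wx": 0,"wy": 0,"wz": 0,"grip": 0},
    {"dx": 2.8,"dy": 0,"dz": 0.06,"wx": 0,"wy": 0,"wz": 0,"grip": 0},
    {"dx": 3.2,"dy": 0,"dz": 0.06,"wx": 0,"wy": 0,"wz": 0,"grip": 0},
    {"dx": 3.6,"dy": 0,"dz": 0.06,"wx": 0,"wy": 0,"wz": 0,"grip": 0},
    {"dx": 4.0,"dy": 0,"dz": 0.06,"wx": 0,"wy": 0,"wz": 0,"grip": 0}
  ]
}}

```text
clock: 11.15
eef_pos: [0.517, -0.0317, 0.0201]
tool_rot: [0.692, 0.722, 0.002, 0.004]
ft_force: [-0.2, -3.2, 9.5]
grip_width: 0.0001
grasp_force: 4.8
```

Call:
{"fn": "arm_command", "kwargs": {
  "increments": [
    {"dx": 0.4,"dy": 0,"dz": 0,"wx": 0,"wy": 0,"wz": 0,"grip": 0},
    {"dx": 0.8,"dy": 0,"dz": 0,"wx": 0,"wy": 0,"wz": 0,"grip": 0},
    {"dx": 1.2,"dy": 0,"dz": 0,"wx": 0,"wy": 0,"wz": 0,"grip": 0},
    {"dx": 1.6,"dy": 0,"dz": 0,"wx": 0,"wy": 0,"wz": 0,"grip": 0},
    {"dx": 2.0,"dy": 0,"dz": 0,"wx": 0,"wy": 0,"wz": 0,"grip": 0},
    {"dx": 2.4,"dy": 0,"dz": 0,"wx": 0,"wy": 0,"wz": 0,"grip": 0},
    {"dx": 2.8,"dy": 0,"dz": 0,"wx": 0,"wy": 0,"wz": 0,"grip": 0},
    {"dx": 3.0,"dy": 0,"dz": 0,"wx": 0,"wy": 0,"wz": 0,"grip": 0}
  ]
}}

```text
clock: 11.95
eef_pos: [0.5158, -0.0015, 0.0201]
tool_rot: [0.692, 0.722, 0.003, 0.004]
ft_force: [-0.1, -3.4, 9.6]
grip_width: -0.0
grasp_force: 4.9
```

```bash
python3 pan.py rect3; python3 d.py -.078 .09 .0201
```

```text
blob rack x -190.0 76.0 y -131.0 98.0 rect c (-56.75, -16.25) 265.5 228.5 90.0
blob rack x -84.5 68.5 y -119.0 -96.5 rect c (-7.70123291015625, -108.69906616210938) 153.09446716308594 17.520360946655273 87.05853271484375
t 12.0 tcp [ 0.5157 -0.0012  0.0201] rack [-74.6  31.2] F [ 1.2 -2.   9.2] w -0.0
d cm [ 5.88 -0.34 -0.02] w [ 0.01   0.002 -0.   ] target [0.5099 0.0573 0.0201]
```

View pics/rect3.png

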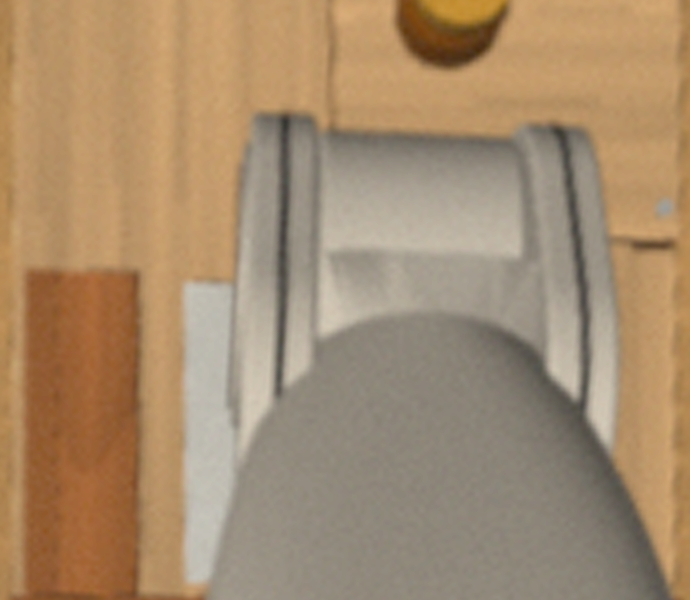

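The panel's left edge is at rect x 184 (rack y about 98), square, with its rear edge at rack x about -1. I'll continue sideways under the strip.

Call:
{"fn": "arm_command", "kwargs": {
  "increments": [
    {"dx": 0.4,"dy": 0,"dz": 0,"wx": 0,"wy": 0,"wz": 0,"grip": 0},
    {"dx": 0.8,"dy": -0.1,"dz": 0,"wx": 0,"wy": 0,"wz": 0,"grip": 0},
    {"dx": 1.2,"dy": -0.1,"dz": 0,"wx": 0,"wy": 0,"wz": 0,"grip": 0},
    {"dx": 1.6,"dy": -0.2,"dz": 0,"wx": 0,"wy": 0,"wz": 0,"grip": 0},
    {"dx": 2.0,"dy": -0.2,"dz": 0,"wx": 0,"wy": 0,"wz": 0,"grip": 0},
    {"dx": 2.4,"dy": -0.3,"dz": 0,"wx": 0,"wy": 0,"wz": 0,"grip": 0},
    {"dx": 2.8,"dy": -0.3,"dz": 0,"wx": 0,"wy": 0,"wz": 0,"grip": 0},
    {"dx": 3.2,"dy": -0.4,"dz": 0,"wx": 0,"wy": 0,"wz": 0,"grip": 0},
    {"dx": 3.6,"dy": -0.4,"dz": 0,"wx": 0,"wy": 0,"wz": 0,"grip": 0},
    {"dx": 4.0,"dy": -0.4,"dz": 0,"wx": 0,"wy": 0,"wz": 0,"grip": 0}
  ]
}}

```text
clock: 13.0
eef_pos: [0.5101, 0.0384, 0.02]
tool_rot: [0.692, 0.722, 0.003, 0.004]
ft_force: [0.1, -4.1, 11.1]
grip_width: 0.0002
grasp_force: 5.1
```

Call:
{"fn": "arm_command", "kwargs": {
  "increments": [
    {"dx": 0.4,"dy": 0,"dz": 0,"wx": 0,"wy": 0,"wz": 0,"grip": 0},
    {"dx": 0.8,"dy": 0,"dz": 0,"wx": 0,"wy": 0,"wz": 0,"grip": 0},
    {"dx": 1.2,"dy": 0,"dz": 0,"wx": 0,"wy": 0,"wz": 0,"grip": 0},
    {"dx": 1.5,"dy": 0,"dz": 0,"wx": 0,"wy": 0,"wz": 0,"grip": 0},
    {"dx": 1.8,"dy": 0,"dz": 0,"wx": 0,"wy": 0,"wz": 0,"grip": 0}
  ]
}}

```text
clock: 13.5
eef_pos: [0.5093, 0.0564, 0.0201]
tool_rot: [0.692, 0.722, 0.003, 0.004]
ft_force: [-0.1, -3.5, 10.5]
grip_width: -0.0003
grasp_force: 5.2
```

```bash
python3 pan.py rect4; python3 d.py -.085 .09 .0201
```

```text
blob rack x -190.0 73.5 y -12.0 190.0 rect c (-58.0, 89.25) 263.0 201.5 90.0
blob rack x -85.5 70.0 y -3.5 25.5 rect c (-7.447723388671875, 10.499435424804688) 156.9658966064453 16.14116096496582 84.03890991210938
t 13.55 tcp [0.5093 0.0569 0.02  ] rack [-78.6  89.5] F [ 0.6 -1.3  9.8] w 0.0
d cm [ 0.05 -0.64 -0.01] w [ 0.01   0.002 -0.   ] target [0.5029 0.0571 0.0201]
```

Call:
{"fn": "arm_command", "kwargs": {
  "increments": [
    {"dx": 0.2,"dy": 0,"dz": 0,"wx": 0,"wy": 0,"wz": 0,"grip": 0},
    {"dx": 0.4,"dy": 0,"dz": 0,"wx": 0,"wy": 0,"wz": 0,"grip": 0},
    {"dx": 0.6,"dy": 0,"dz": 0,"wx": 0,"wy": 0,"wz": 0,"grip": 0}
  ]
}}

```text
clock: 13.85
eef_pos: [0.509, 0.0618, 0.02]
tool_rot: [0.692, 0.721, 0.002, 0.005]
ft_force: [-0.3, -4.8, 10.8]
grip_width: -0.0
grasp_force: 5.3
```

Call:
{"fn": "arm_command", "kwargs": {
  "increments": [
    {"dx": 0.2,"dy": 0,"dz": 0,"wx": 0,"wy": 0,"wz": 0,"grip": 0},
    {"dx": 0.3,"dy": 0,"dz": 0,"wx": 0,"wy": 0,"wz": 0,"grip": 0},
    {"dx": 0.3,"dy": 0,"dz": 0,"wx": 0,"wy": 0,"wz": 0,"grip": 0}
  ]
}}

```text
clock: 14.15
eef_pos: [0.5089, 0.0649, 0.02]
tool_rot: [0.692, 0.721, 0.002, 0.004]
ft_force: [-0.2, -3.9, 10.9]
grip_width: 0.0004
grasp_force: 5.2
```

Call:
{"fn": "arm_command", "kwargs": {
  "increments": [
    {"dx": 0,"dy": -0.2,"dz": 0,"wx": 0,"wy": 0,"wz": 0,"grip": 0},
    {"dx": 0,"dy": -0.4,"dz": 0,"wx": 0,"wy": 0,"wz": 0,"grip": 0},
    {"dx": 0,"dy": -0.6,"dz": 0,"wx": 0,"wy": 0,"wz": 0,"grip": 0}
  ]
}}

```text
clock: 14.45
eef_pos: [0.5043, 0.0656, 0.0201]
tool_rot: [0.692, 0.722, 0.004, 0.005]
ft_force: [3.7, -1.7, 6.2]
grip_width: -0.0
grasp_force: 3.3
```

Call:
{"fn": "arm_command", "kwargs": {
  "increments": [
    {"dx": 0,"dy": -0.2,"dz": 0,"wx": 0,"wy": 0,"wz": 0,"grip": 0},
    {"dx": 0,"dy": -0.3,"dz": 0,"wx": 0,"wy": 0,"wz": 0,"grip": 0},
    {"dx": 0,"dy": -0.3,"dz": 0,"wx": 0,"wy": 0,"wz": 0,"grip": 0}
  ]
}}

```text
clock: 14.75
eef_pos: [0.5012, 0.066, 0.0201]
tool_rot: [0.692, 0.722, 0.004, 0.004]
ft_force: [2.5, -0.8, 7.8]
grip_width: 0.0001
grasp_force: 3.5
```

```bash
python3 d.py -.085 .09 .0201
```

```text
t 14.75 tcp [0.5012 0.066  0.0201] rack [-86.3  99. ] F [ 2.5 -0.8  7.8] w 0.0
d cm [-0.9   0.13  0.  ] w [ 0.012 -0.    -0.   ] target [0.5029 0.0571 0.0201]
```

Call:
{"fn": "arm_command", "kwargs": {
  "increments": [
    {"dx": 0,"dy": 0,"dz": -1,"wx": 0,"wy": 0,"wz": 0,"grip": 0},
    {"dx": 0,"dy": 0,"dz": -5,"wx": 0,"wy": 0,"wz": 0,"grip": 0},
    {"dx": -4,"dy": 0,"dz": -8,"wx": 0,"wy": 0,"wz": 0,"grip": 0},
    {"dx": -9,"dy": 0,"dz": -8,"wx": 0,"wy": 0,"wz": 0,"grip": 0},
    {"dx": -14,"dy": 0,"dz": -8,"wx": 0,"wy": 0,"wz": 0,"grip": 0},
    {"dx": -19,"dy": 0,"dz": -8,"wx": 0,"wy": 0,"wz": 0,"grip": 0},
    {"dx": -24,"dy": 0,"dz": -8,"wx": 0,"wy": 0,"wz": 0,"grip": 0},
    {"dx": -26,"dy": 0,"dz": -8,"wx": 0,"wy": 0,"wz": 0,"grip": 0},
    {"dx": -26,"dy": 0,"dz": -8,"wx": 0,"wy": 0,"wz": 0,"grip": 0}
  ]
}}

```text
clock: 15.65
eef_pos: [0.5074, -0.197, 0.0979]
tool_rot: [0.694, 0.72, 0.001, 0.001]
ft_force: [0.4, 0.6, -0.6]
grip_width: -0.0002
grasp_force: 0.0
```

```bash
python3 pan.py rect5; python3 d.py -.085 .09 .0201
```

```text
blob rack x -159.0 -8.0 y 29.5 121.0 rect c (-83.29629516601562, 75.63551330566406) 91.15228271484375 150.1636962890625 0.3603460192680359
blob rack x 33.5 40.0 y 10.5 17.0 rect c (37.0, 14.0) 6.0 6.0 90.0
t 15.7 tcp [ 0.5073 -0.1951  0.0977] rack [ -91.2 -162.1] F [ 0.2  0.2 -0.5] w -0.0
d cm [25.2   0.52  7.78] w [ 0.003 -0.001 -0.003] target [0.5029 0.0571 0.0201]
```

View pics/rect5.png

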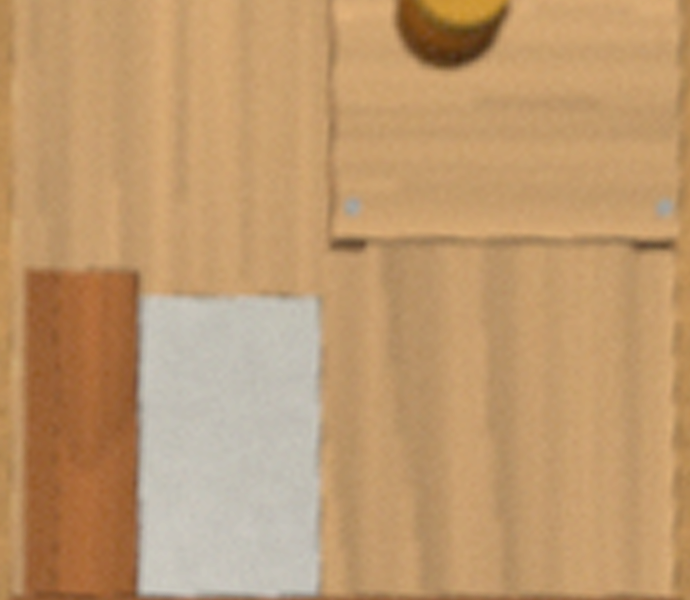

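Rear edge at rect y 296 (rack x about -8, ideal -10) and right edge at x 319 (rack y about 30.5, ideal 30). It is nearly home, so one more seating push toward the batten and then the fence will make sure.

Call:
{"fn": "arm_command", "kwargs": {
  "increments": [
    {"dx": 5,"dy": 0.4,"dz": 0,"wx": 0,"wy": 0,"wz": -0.003,"grip": 0},
    {"dx": 10,"dy": 0.8,"dz": 0,"wx": 0,"wy": 0,"wz": -0.003,"grip": 0},
    {"dx": 15,"dy": 1,"dz": 0,"wx": 0,"wy": 0,"wz": -0.003,"grip": 0},
    {"dx": 20,"dy": 1,"dz": 1,"wx": 0,"wy": 0,"wz": -0.003,"grip": 0},
    {"dx": 24,"dy": 1,"dz": 4,"wx": 0,"wy": 0,"wz": -0.003,"grip": 0},
    {"dx": 24.7,"dy": 1,"dz": 6.5,"wx": 0,"wy": 0,"wz": -0.003,"grip": 0},
    {"dx": 24.7,"dy": 1,"dz": 7.4,"wx": 0,"wy": 0,"wz": -0.003,"grip": 0},
    {"dx": 24.7,"dy": 1,"dz": 7.6,"wx": 0,"wy": 0,"wz": -0.003,"grip": 0},
    {"dx": 24.7,"dy": 1,"dz": 7.6,"wx": 0,"wy": 0,"wz": -0.003,"grip": 0}
  ]
}}

```text
clock: 16.6
eef_pos: [0.508, 0.0529, 0.0223]
tool_rot: [0.691, 0.723, 0.001, 0.001]
ft_force: [-0.1, 0.0, -0.1]
grip_width: 0.0002
grasp_force: 0.0
```

```bash
python3 d.py -.083 .088 .0201
```

```text
t 16.6 tcp [0.508  0.0529 0.0223] rack [-80.1  85.7] F [-0.1  0.  -0.1] w 0.0
d cm [ 0.24 -0.29  0.22] w [0.004 0.    0.003] target [0.505  0.0551 0.0201]
```

Next I press 2.2 mm to contact and then about 1.7 mm more.

Call:
{"fn": "arm_command", "kwargs": {
  "increments": [
    {"dx": 0,"dy": 0,"dz": 0.15,"wx": 0,"wy": 0,"wz": 0.003,"grip": 0},
    {"dx": 0,"dy": 0,"dz": 0.25,"wx": 0,"wy": 0,"wz": 0.003,"grip": 0},
    {"dx": 0,"dy": 0,"dz": 0.32,"wx": 0,"wy": 0,"wz": 0.003,"grip": 0},
    {"dx": 0,"dy": 0,"dz": 0.37,"wx": 0,"wy": 0,"wz": 0.003,"grip": 0},
    {"dx": 0,"dy": 0,"dz": 0.37,"wx": 0,"wy": 0,"wz": 0.003,"grip": 0}
  ]
}}

```text
clock: 17.1
eef_pos: [0.5089, 0.0525, 0.0201]
tool_rot: [0.693, 0.721, 0.002, 0.002]
ft_force: [-1.9, -2.1, 9.8]
grip_width: 0.0003
grasp_force: 4.7
```

Call:
{"fn": "arm_command", "kwargs": {
  "increments": [
    {"dx": 0,"dy": -0.1,"dz": 0.05,"wx": 0,"wy": 0,"wz": 0.003,"grip": 0},
    {"dx": 0,"dy": -0.3,"dz": 0.08,"wx": 0,"wy": 0,"wz": 0.003,"grip": 0},
    {"dx": 0,"dy": -0.5,"dz": 0.08,"wx": 0,"wy": 0,"wz": 0.003,"grip": 0}
  ]
}}

```text
clock: 17.4
eef_pos: [0.5073, 0.0527, 0.0201]
tool_rot: [0.694, 0.72, 0.005, 0.005]
ft_force: [3.2, -0.2, 6.6]
grip_width: 0.0002
grasp_force: 3.1
```

Call:
{"fn": "arm_command", "kwargs": {
  "increments": [
    {"dx": 0,"dy": -0.2,"dz": 0.02,"wx": 0,"wy": 0,"wz": 0,"grip": 0},
    {"dx": 0,"dy": -0.4,"dz": 0.02,"wx": 0,"wy": 0,"wz": 0,"grip": 0},
    {"dx": 0,"dy": -0.5,"dz": 0.02,"wx": 0,"wy": 0,"wz": 0,"grip": 0}
  ]
}}

```text
clock: 17.7
eef_pos: [0.5027, 0.0527, 0.0201]
tool_rot: [0.694, 0.72, 0.005, 0.005]
ft_force: [3.8, -0.4, 6.4]
grip_width: -0.0001
grasp_force: 3.5
```

Call:
{"fn": "arm_command", "kwargs": {
  "increments": [
    {"dx": 0.2,"dy": 0,"dz": 0.03,"wx": 0,"wy": 0,"wz": 0,"grip": 0},
    {"dx": 0.4,"dy": 0,"dz": 0.03,"wx": 0,"wy": 0,"wz": 0,"grip": 0},
    {"dx": 0.6,"dy": 0,"dz": 0.03,"wx": 0,"wy": 0,"wz": 0,"grip": 0}
  ]
}}

```text
clock: 18.0
eef_pos: [0.5018, 0.0568, 0.02]
tool_rot: [0.694, 0.72, 0.003, 0.006]
ft_force: [1.0, -6.0, 12.0]
grip_width: 0.0001
grasp_force: 6.1
```

Call:
{"fn": "arm_command", "kwargs": {
  "increments": [
    {"dx": 0.2,"dy": 0,"dz": 0,"wx": 0,"wy": 0,"wz": 0,"grip": 0},
    {"dx": 0.4,"dy": 0,"dz": 0,"wx": 0,"wy": 0,"wz": 0,"grip": 0}
  ]
}}

```text
clock: 18.2
eef_pos: [0.5014, 0.0608, 0.02]
tool_rot: [0.694, 0.72, 0.003, 0.006]
ft_force: [0.7, -5.5, 12.9]
grip_width: -0.0001
grasp_force: 6.4
```

```bash
python3 d.py -.083 .088 .0201
```

```text
t 18.2 tcp [0.5014 0.0608 0.02  ] rack [-86.3  93.8] F [ 0.7 -5.5 12.9] w -0.0
d cm [-0.57  0.33  0.  ] w [ 0.012  0.004 -0.005] target [0.505  0.0551 0.0201]
```

Call:
{"fn": "arm_command", "kwargs": {
  "increments": [
    {"dx": 0,"dy": 0,"dz": -1,"wx": 0,"wy": 0,"wz": 0,"grip": 0},
    {"dx": 0,"dy": 0,"dz": -5,"wx": 0,"wy": 0,"wz": 0,"grip": 0},
    {"dx": -4,"dy": 0,"dz": -8,"wx": 0,"wy": 0,"wz": 0,"grip": 0},
    {"dx": -9,"dy": 0,"dz": -8,"wx": 0,"wy": 0,"wz": 0,"grip": 0},
    {"dx": -14,"dy": 0,"dz": -8,"wx": 0,"wy": 0,"wz": 0,"grip": 0},
    {"dx": -19,"dy": 0,"dz": -8,"wx": 0,"wy": 0,"wz": 0,"grip": 0},
    {"dx": -24,"dy": 0,"dz": -8,"wx": 0,"wy": 0,"wz": 0,"grip": 0},
    {"dx": -26,"dy": 0,"dz": -8,"wx": 0,"wy": 0,"wz": 0,"grip": 0},
    {"dx": -26,"dy": 0,"dz": -8,"wx": 0,"wy": 0,"wz": 0,"grip": 0}
  ]
}}

```text
clock: 19.1
eef_pos: [0.5072, -0.2004, 0.0972]
tool_rot: [0.695, 0.719, 0.002, 0.002]
ft_force: [0.3, 1.3, -1.0]
grip_width: -0.0002
grasp_force: 0.0
```

```bash
python3 pan.py rect6; python3 pan.py
python3 - <<'E'
from h import *
q,_=save('scene','s2'); i2=cv2.resize(q[150:230,200:385,::-1],None,fx=4.3,fy=4.3,interpolation=cv2.INTER_CUBIC)
cv2.imwrite('pics/s2c.png',np.clip(i2*1.5,0,255).astype('uint8'))
E
```

```text
blob rack x -159.0 -8.0 y 29.5 121.0 rect c (-83.30169677734375, 75.62686157226562) 91.12480926513672 150.1699676513672 0.35367316007614136
blob rack x 32.5 39.5 y -145.5 -139.0 rect c (36.25, -142.0) 6.5 6.0 90.0
blob rack x -159.0 -8.0 y 29.5 121.0 rect c (-83.26092529296875, 75.49055480957031) 90.80300903320312 150.26950073242188 0.31138700246810913
blob rack x 33.0 39.5 y -145.5 -139.0 rect c (36.5, -142.0) 6.0 6.0 90.0
```

View pics/s2c.png

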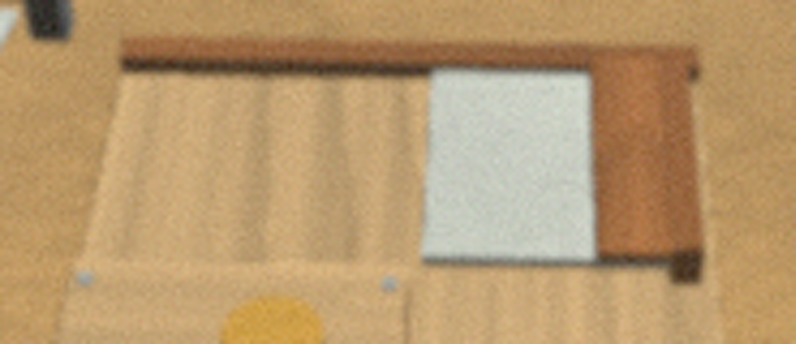

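A second full push in both directions left the panel unmoved within 0.2 mm (top view). In the scene crop it lies flat against the batten (430–590, 70) with its left side under the strip. It is seated and nothing is being touched, so I'm handing in.

```bash
python3 -c "
from workcell import job; print(job.job_done())"
```

```text
the job is handed in; nothing more can be done
None
```

The panel was slid out from under the shelf and then sideways under the strip, now lies flat in the corner against the batten and the fence, and the job was handed in at about 19 s with pressing forces read between moves never above 13 N.

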